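# Lock the taper arbor in its holder

## Robot

A 6-joint arm with a two-finger parallel gripper is mounted at the origin on the work surface; the furniture and walls round the work are solid. World frame = base frame: x ahead of the robot, y to its left, z up, the work surface at z = 0. Lengths are in m, angles in rad, forces in N, time in s.
With the tool pointing down it reaches from about 0.25 to 0.775 m from the base axis. Payload 4 kg.
Tool frame: the origin (TCP) lies at the very end of the fingers, on their centre line; the grasp point (between the pads) lies 19 mm behind it; z points along the fingers, y is the line along which they close (so a half turn about z gives the same grasp; the last joint's range is limited). The gripper opens to 94 mm and grips with 3 to 60 N. Pads are 16 mm wide; open, the fingers measure 119 mm over their backs; the gripper's body (75 mm by 177 mm) begins 78 mm behind the grasp point.
Start: joints at [1.107, 0.087, 1.371, -0, 1.684, -0.103], TCP at [0.194, 0.515, 0.206] pointing down, gripper open.
Joint ranges: [-3.1, 3.1], [-0.76, 2.03], [0.27, 2.55], [-1.08, 4.22], [0.17, 2.65], [-2.57, 2.57]. Speed limits (rad/s): [2.79, 2.79, 3.14, 3.14, 3.14, 3.14].

## Interface

Orientations are given as [roll, pitch, yaw] about the fixed x, y, z axes, in that order (R = Rz(yaw) Ry(pitch) Rx(roll)).
In Python, from bench import robot gives the robot as it stands. The module is installed in compiled form; this text tells all that it offers.
- The arm moves only by the tool move_arm, never from a script. Its argument "deltas" is one flat list of numbers, 7 for each row, row after row: the turn, a rotation vector about the tool's x, y, z in rad, then the shift along the tool's x, y, z in cm, then the closure, from -1 (fully open) to 1 (shut). A call has 1 to 8 rows; each row is the pose to reach, as a shift and turn from the pose commanded when the call began, along the tool's axes at that moment; what a row does not reach only later rows make up. A row lasts 1/10 s, in which the tool goes at most 50 mm and 8.59 degrees, less where a joint would pass 70% of its speed; a pose out of reach is approached as far as the arm can. A call with a gripper value outside its range is refused whole. The fingers move at their own pace and stop on an object; the grip force is fixed at half the most. Time passes only in rows, so rows that repeat a pose let the fingers close. It gives the time, the measured TCP pose, the force, the opening and the grip force at its end, in the units of the state.
- robot.get_obs(): the state, without advancing time (a new reading comes with each control period).
- robot.snapshot(name): name is "scene" or "top"; returns a dict with "image" (384x512x3 uint8, red, green, blue), "depth" (384x512 float32, m along the optical axis (not along the pixel's ray), 0 where there is no reading), "fov_y" (degrees; the focal length in pixels is half the picture's height over the tangent of half this angle, whatever the lens; pixels are square), "cx", "cy" (the principal point, pixels), "origin" and "orientation" of the camera in the world. Camera axes: x right, y up, looking along -z (the intrinsics and any distortion apply to the point x, -y, -z); pixel columns grow to the right and rows downward; lengths in m; the calibration is good to about 2 mm. A picture is of the moment at which its call begins.
- robot.close_job(): hands the job in; it is judged then, once.
The state is a dict: "time": time; "joint_positions": joint angles; "qvel": joint speeds; "joint_torque": joint torques, N m; "tool_pos": TCP position; "ee_rot": TCP orientation; "wrist_force": force on the tool from outside, world axes, zero at the start; "wrist_torque": the same for the moment, N m; "width": finger opening in m; "finger_force": force on a finger pad.
Only numpy, scipy, OpenCV 4.12 (cv2) and the standard library are available. Lean on these libraries where they do the work, as an engineer would, in place of code of your own. Each camera call takes 0.05 s, during which the arm holds its last target. There are 200 camera calls.

## Task

Lift the taper-shank arbor (the tool with the tall thick head) out of the tool stand, stand it shank down in the taper socket of the holder block without forcing it, and let go. Then tap or press it down on its head until it stops dead, fully home; this takes a firm but careful push, never more than 30 N. Leave the short tool in the stand.

Things in the scene. Friction and masses are not known exactly. Their poses are not given: they have to be found in the camera images.
- arbor: steel taper arbor, 117 mm long, upright in the larger hole of the stand. From its origin, the centre of the small lower end of the shank, up its z axis: tapered shank 16 mm across at 0, widening (5 degrees a side) to 28 mm at 67 mm; dark collar 45 mm across from 67 to 75 mm; plain round head 30 mm across from 75 to 117 mm, the place to grip. About 0.3 kg
- arbor_top (a point): centre of the flat top of the arbor's head, 117 mm above the arbor's origin: tap here
- short_tool: the tool to leave alone: a shorter one with a straight 18 mm shank, a 32 mm collar and a small head 22 mm across and 18 mm tall, in the smaller hole of the stand. Origin at the lower end of its shank, 45 mm below the collar
- stand: plain aluminium block on the bench, 70 x 150 x 74 mm, fixed; origin at the centre of its underside, y along its 150 mm side. Two upright through holes: 30 mm wide at y = +42.5 mm (arbor), 22 mm wide at y = -42.5 mm (short tool). The tools hang in them by their collars, on the top face
- holder: dark steel block on the bench, 90 x 90 x 75 mm, with two low foot flanges (to 62 mm from the centre), fixed; origin at the centre of its underside, z up. In its bore a fixed brass stop ring, rim 0 to 14 mm below the block's top, and in that a steel sleeve with the taper socket, rim 0 to 11 mm below the ring's: mouth 22 mm wide; the shank goes 34 mm into the sleeve before the tapers meet
- holder_mouth (a point): point on the socket's axis, level with the block's top (75 mm above its underside). The sleeve sits tight: pushed with less than about 13 N it stays; with about 15 to 18 N it creeps down under the arbor and stays where it is left; after 4 to 15 mm, different each time, it meets a hard stop, the force jumps and the tapers are locked
- feeler (a joint): how far the seat feeler is pressed, in m: a 5 mm steel pin standing 16 mm up from the brass ring on a light spring (1 N), 20.5 mm off the socket's axis towards the holder's -x. 0 = free; the arbor's collar touches it only in the last 3 mm of the sleeve's way and presses it 2 to 3 mm when the sleeve is on its stop; home means more than 1.6 mm
- gantry: fixed cable gantry with a white square post that stands on the bench before the robot: 40 mm (x) by 80 mm (y), 1.55 m tall, centred at x = 0.40, y = -0.065 m of the robot's base; cables hang from it on the right. The work lies to the left of the post (larger y): swing past it only with the arm folded in, nearer the base than the post

How it is judged:
On the way, in this order (a step that is already met when the one before it is completed fails the run):
1. the arbor stands loosely in the taper socket, let go, not yet driven home (horizontal distance between arbor and holder_mouth below 0.005 m and z of arbor in the frame of holder below 0.045 m and angle between arbor's own z axis and vertical below 0.09 rad and contact force between the fingers and arbor below 0.5 N and linear speed of arbor below 0.03 m/s and value of joint feeler below 0.0008 m), for 0.2 s.
2. it is tapped down until the sleeve is on its stop and the collar presses the feeler (value of joint feeler above 0.0016 m and z of arbor in the frame of holder below 0.03 m), for 0.1 s.
At the end, for the whole second after the job is handed in: The seat feeler is pressed more than 1.6 mm by the arbor's collar (sleeve on its stop); the arbor stands in the socket, within 4 mm of its axis, upright within 0.06 rad, its lower end less than 30 mm above the bench, at rest; the short tool has moved less than 30 mm (all of step 2 and horizontal distance between arbor and holder_mouth below 0.004 m and angle between arbor's own z axis and vertical below 0.06 rad and linear speed of arbor below 0.02 m/s and distance of short_tool from where it was at the start of the episode below 0.03 m); the robot touches nothing.
It fails at once if the arbor is pushed or struck down on its head with more than 30 N (contact force between the fingers and arbor above 30 N and z of the grasp point in the frame of arbor above 0.119 m).
It fails at once if the short tool is taken out of the stand or knocked over (distance of short_tool from where it was at the start of the episode above 0.03 m).
It also fails if it takes over 48 s, if anything falls off the work surface, if the arm or the gripper's body presses on something with over 40 N, if the wrist force passes 120 N, or if a joint passes its speed limit or range.

## Working session

There is one attempt and no reset: what is moved stays moved. The work goes in short steps, Python scripts to look and compute and a tool call to move; the robot and the scene stay as the last step left them, time stands still between calls to the robot, and variables do not carry over. Pictures are saved under pics/ and viewed, at most 10 in all, crops included, and the job is handed in when it is done.

Besides the shell and the picture viewer there is one more tool, called after "Request:" as name(argument=value, ...) on one line, values as JSON. move_arm: Moves the arm, as the interface text tells. Its arguments: {"type":"object","properties":{"deltas":{"type":"array","items":{"type":"number"}}},"required":["deltas"]}

```bash
mkdir -p pics
cat > h.py <<'E'
import numpy as np, cv2
from scipy.spatial.transform import Rotation as R
from bench import robot
def snap(n,f):
    s=robot.snapshot(n); np.savez(f'pics/{f}.npz',**s)
    cv2.imwrite(f'pics/{f}.png',s['image'][...,::-1]); return s
def pose(s):
    o=np.array(s['orientation']); 
    return o if o.shape==(3,3) else R.from_euler('xyz',o).as_matrix()
def pts(s):
    h,w=s['depth'].shape; f=h/2/np.tan(np.radians(s['fov_y'])/2)
    u,v=np.meshgrid(np.arange(w),np.arange(h)); d=s['depth']
    c=np.stack([(u-s['cx'])/f*d,-(v-s['cy'])/f*d,-d],-1)
    return c@pose(s).T+np.array(s['origin'])
def ray(s,u,v,z):
    h=s['depth'].shape[0]; f=h/2/np.tan(np.radians(s['fov_y'])/2)
    d=pose(s)@np.array([(u-s['cx'])/f,-(v-s['cy'])/f,-1]); o=np.array(s['origin'])
    return o+d*(z-o[2])/d[2]
E
python3 - <<'E'
from h import *
for n in('scene','top'):
    s=snap(n,n+'0'); print({k:v for k,v in s.items() if k not in('image','depth')})
a=[cv2.imread(f'pics/{n}0.png') for n in('scene','top')]
o=robot.get_obs(); print(o)
E
```

```text
{'fov_y': 44.76355235348528, 'cx': 261.57406791481003, 'cy': 188.69980405617144, 'origin': array([ 0.02942681, -0.14451563,  0.61717796]), 'orientation': array([ 0.90733591,  0.01105889, -0.80872833])}
{'fov_y': 51.22693422224262, 'cx': 255.42484310691043, 'cy': 192.2205990444604, 'origin': array([0.44125334, 0.31309092, 0.93921981]), 'orientation': array([ 0.06533037, -0.01779773, -1.57176722])}
{'time': 0.1, 'joint_positions': array([ 1.10689099e+00,  8.78852714e-02,  1.37208773e+00,  7.86883071e-06,
        1.68364114e+00, -1.03100580e-01]), 'qvel': array([ 0.00163117, -0.0009156 , -0.00131326, -0.00013073, -0.00021264,
        0.00092842]), 'joint_torque': array([ 2.47062097e-03, -3.41252160e+01, -3.03301549e+01,  7.19494745e-02,
        3.04996641e-02, -8.34982848e-05]), 'tool_pos': array([0.19393987, 0.51413232, 0.20442678]), 'ee_rot': array([-3.13958271e+00, -2.15826208e-04,  2.78078856e+00]), 'wrist_force': array([-0.17365601, -0.04833215, -0.01443864]), 'wrist_torque': array([ 0.00106637, -0.00610403,  0.0051196 ]), 'finger_force': 0.0, 'width': 0.09386957377424739}
```

View pics/scene0.png

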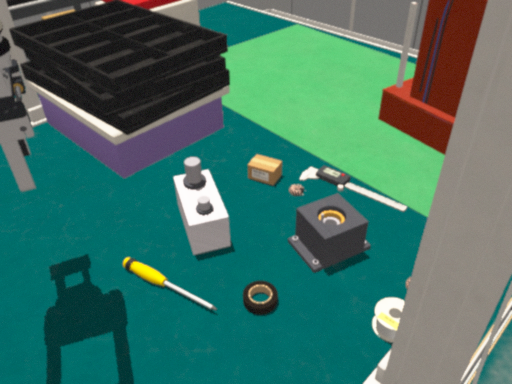

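View pics/top0.png

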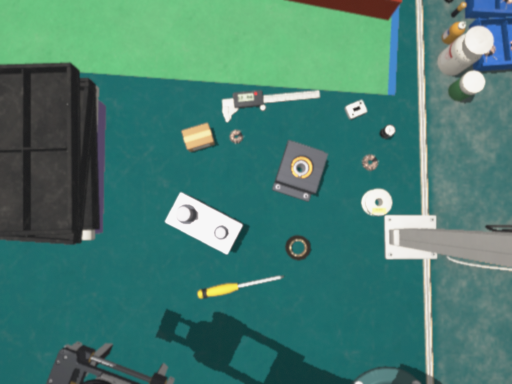

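The scene view shows the white stand, with the arbor at about (193,165) and the short tool at (204,205), and the dark holder at about (332,220). In the top view they are at (186,213), (221,232) and (302,168), with tall crates to the left.

```bash
cat > m.py <<'E'
from h import *
for n in('top0','scene0'):
    s=dict(np.load(f'pics/{n}.npz')); P=pts(s); z=P[...,2]
    def reg(u0,u1,v0,v1,z0,z1,l):
        m=np.zeros(z.shape,bool); m[v0:v1,u0:u1]=1; m&=(z>z0)&(z<z1)&(s['depth']>0)
        q=P[m]
        if len(q)<5: print(n,l,len(q));return
        (c,r)=cv2.minEnclosingCircle(q[:,:2].astype(np.float32)); b=cv2.minAreaRect(q[:,:2].astype(np.float32))
        print(n,l,len(q),'mean',q.mean(0).round(4),'zmed',np.median(q[:,2]).round(4),'circ',np.round(c,4),round(r,4),'rect',np.round(b[0],4),np.round(b[1],4),round(b[2],1))
    if n=='top0':
        A=(160,212,190,240);S=(205,245,215,250);ST=(160,250,185,260);H=(270,335,135,205);C=(0,105,60,245)
    else: A=(178,208,150,190);S=(192,215,190,215);ST=(170,235,150,255);H=(285,375,190,270);C=(10,230,0,170)
    reg(*A,.108,.125,'head'); reg(*S,.085,.105,'short'); reg(*ST,.068,.078,'stand'); reg(*H,.070,.08,'holder'); reg(*H,.03,.068,'bore'); reg(*C,.03,.6,'crate')
    print('crate max z', z[C[2]:C[3],C[0]:C[1]].max())
    im=cv2.imread(f'pics/{n}.png'); u0,u1,v0,v1=H
    cv2.imwrite(f'pics/{n}_c.png',cv2.resize(im[v0:v1,u0:u1],None,fx=7,fy=7,interpolation=cv2.INTER_CUBIC))
a,b=[cv2.imread(f'pics/{n}_c.png') for n in('top0','scene0')]
a=cv2.resize(a,(390,480));b=cv2.resize(b,(400,480)); cv2.imwrite('pics/hc.png',np.hstack([a,b]))
E
python3 m.py
```

```text
top0 head 152 mean [0.4509 0.4458 0.1225] zmed 0.1229 circ [0.4508 0.4465] 0.015 rect [0.4507 0.4461] [0.0279 0.0288] 43.9
top0 short 84 mean [0.412  0.3715 0.0973] zmed 0.0976 circ [0.4121 0.3713] 0.0107 rect [0.412  0.3712] [0.0189 0.0188] 89.6
top0 stand 1780 mean [0.4292 0.4055 0.0735] zmed 0.0734 circ [0.4319 0.4088] 0.0818 rect [0.4312 0.4097] [0.15   0.0702] 62.5
top0 holder 1307 mean [0.5531 0.1967 0.0744] zmed 0.0743 circ [0.5532 0.1968] 0.0629 rect [0.5537 0.1966] [0.0899 0.0907] 71.8
top0 bore 434 mean [0.549  0.1994 0.0565] zmed 0.0572 circ [0.553 0.197] 0.063 rect [0.5529 0.1971] [0.0896 0.089 ] 71.8
top0 crate 17475 mean [0.5589 0.6743 0.2106] zmed 0.2178 circ [0.557  0.6836] 0.1707 rect [0.5554 0.6846] [0.3234 0.1571] 1.0
crate max z 0.9392198076340541
scene0 head 139 mean [0.4482 0.4399 0.1175] zmed 0.1178 circ [0.452  0.4467] 0.0163 rect [0.4526 0.4452] [0.0306 0.0268] 19.7
scene0 short 150 mean [0.4113 0.3691 0.0959] zmed 0.0983 circ [0.4132 0.3721] 0.0124 rect [0.4131 0.3714] [0.0222 0.021 ] 64.0
scene0 stand 1494 mean [0.4238 0.395  0.0754] zmed 0.0757 circ [0.4328 0.4106] 0.0829 rect [0.4333 0.4096] [0.1538 0.0705] 62.4
scene0 holder 1614 mean [0.5521 0.1943 0.0762] zmed 0.0766 circ [0.5554 0.1975] 0.0637 rect [0.5556 0.1973] [0.0942 0.0918] 72.1
scene0 bore 1378 mean [0.5369 0.183  0.0516] zmed 0.0531 circ [0.5549 0.1965] 0.0636 rect [0.5551 0.1969] [0.0926 0.093 ] 72.1
scene0 crate 28838 mean [0.5115 0.753  0.1851] zmed 0.2077 circ [0.569  0.8242] 0.5602 rect [0.5393 0.847 ] [1.1035 0.5416] 57.2
crate max z 0.6171779627759681
```

View pics/hc.png

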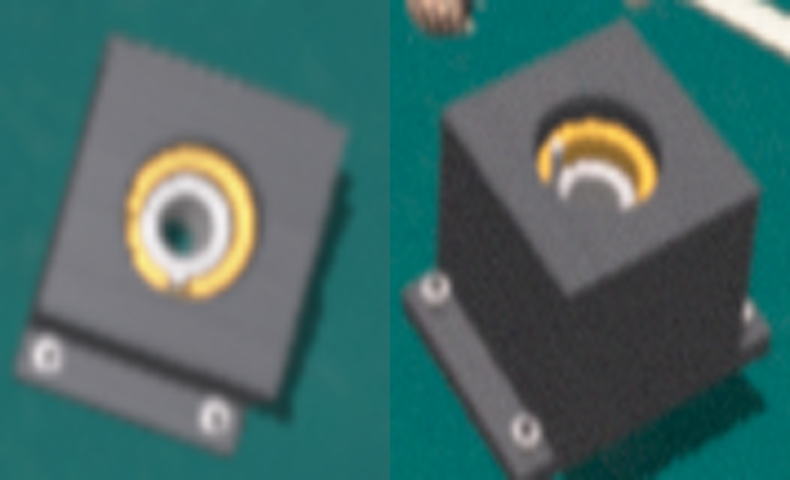

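The holder's bore is at the block centre, about (0.554, 0.197). The arbor is at about (0.451, 0.4465), and the heights agree with the given sizes. Next I move above the arbor and turn so the fingers close along world x, away from the short tool.

Request:
move_arm(deltas=[0,0,0.15,-3.4,0.35,0,-1,0,0,0.29,-6.7,0.7,0,-1,0,0,0.43,-10,1,0,-1,0,0,0.58,-13.4,1.4,0,-1,0,0,0.72,-16.7,1.7,0,-1,0,0,0.87,-20,2.1,0,-1,0,0,1.01,-23.3,2.4,0,-1,0,0,1.15,-26.5,2.7,0,-1])

```text
time: 0.9
tool_pos: [0.4527, 0.4456, 0.2047]
ee_rot: [-3.14, 0.001, 1.625]
wrist_force: [-1.1, 0.7, -0.4]
width: 0.0941
finger_force: 0.0
```

Request:
move_arm(deltas=[0,0,0,0,0,0,-1,0,0,0,0,0,0,-1])

```text
time: 1.1
tool_pos: [0.4517, 0.4458, 0.2044]
ee_rot: [-3.139, 0.001, 1.631]
wrist_force: [0.2, 0.7, 0.8]
width: 0.0938
finger_force: 0.0
```

```bash
cat >> h.py <<'E'
def st():
    o=robot.get_obs(); r=R.from_euler('xyz',o['ee_rot']).as_matrix()
    print('t',round(o['time'],2),'tcp',o['tool_pos'].round(4),'rot',o['ee_rot'].round(4),'F',o['wrist_force'].round(2),'T',o['wrist_torque'].round(2),'w',round(o['width'],4),'ff',round(o['finger_force'],2)); return o['tool_pos'],r
def to(x,y,z):
    p,r=st(); print('delta cm tool',((np.array([x,y,z])-p)@r*100).round(2))
E
python3 -c "
from h import *
to(.451,.4465,.09)
s=snap('scene','s1')"
```

```text
t 1.1 tcp [0.4517 0.4458 0.2044] rot [-3.1395e+00  7.0000e-04  1.6309e+00] F [0.23 0.72 0.84] T [-0.06  0.04  0.06] w 0.0938 ff 0.0
delta cm tool [ 0.08 -0.04 11.44]
```

View pics/s1.png

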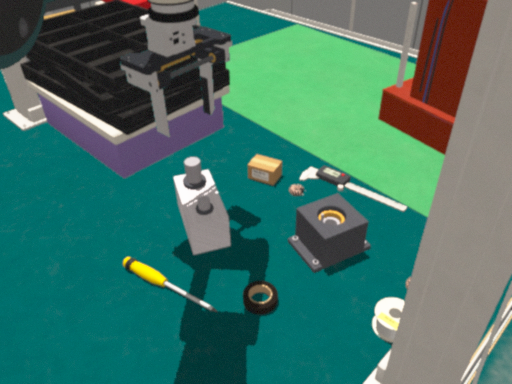

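The gripper hovers centred over the arbor, with its fingers at (160,115) and (208,95). I'll descend and grip.

Request:
move_arm(deltas=[0,0,0,0,0,3,-1,0,0,0,0.05,0,6,-1,0,0,0,0.05,0,9,-1,0,0,0,0.05,0,11,-1,0,0,0,0.05,0,11.4,-1,0,0,0,0.05,0,11.4,-1])

```text
time: 1.75
tool_pos: [0.4503, 0.4471, 0.0911]
ee_rot: [-3.14, 0.001, 1.633]
wrist_force: [1.0, -0.2, -0.5]
width: 0.094
finger_force: 0.0
```

Request:
move_arm(deltas=[0,0,0,0,0,0,0.2,0,0,0,0,0,0,1,0,0,0,0,0,0,1,0,0,0,0,0,0,1,0,0,0,0,0,0,1,0,0,0,0,0,0,1,0,0,0,0,0,0,1,0,0,0,0,0,0,1])

```text
time: 2.55
tool_pos: [0.4516, 0.4468, 0.0914]
ee_rot: [-3.142, 0.0, 1.631]
wrist_force: [-0.5, -0.3, -0.5]
width: 0.0336
finger_force: 0.0
```

Request:
move_arm(deltas=[0,0,0,0,0,0,1,0,0,0,0,0,0,1,0,0,0,0,0,0,1,0,0,0,0,0,0,1])

```text
time: 2.95
tool_pos: [0.4519, 0.4468, 0.0915]
ee_rot: [3.141, -0.0, 1.631]
wrist_force: [0.9, 0.5, -0.7]
width: 0.0294
finger_force: 30.0
```

Request:
move_arm(deltas=[0,0,0,0,0,-0.5,1,0,0,0,0,0,-1.5,1,0,0,0,0,0,-3.5,1,0,0,0,0,0,-6,1,0,0,0,0,0,-8.5,1,0,0,0,0,0,-10.5,1,0,0,0,0,0,-11,1,0,0,0,0,0,-11,1])

```text
time: 3.75
tool_pos: [0.4516, 0.447, 0.2026]
ee_rot: [3.141, -0.001, 1.631]
wrist_force: [0.1, 0.6, -3.7]
width: 0.0294
finger_force: 30.0
```

```bash
python3 -c "
from h import *
to(.5542,.197,.20)"
```

```text
t 3.75 tcp [0.4516 0.447  0.2026] rot [ 3.1406e+00 -1.0000e-03  1.6310e+00] F [ 0.08  0.62 -3.66] T [-0.08  0.02  0.06] w 0.0294 ff 30.0
delta cm tool [-25.57   8.74   0.25]
```

Request:
move_arm(deltas=[0,0,0,-2.5,0.9,0,1,0,0,0,-6,2.1,0,1,0,0,0,-10,3.4,0,1,0,0,0,-14,4.8,0,1,0,0,0,-18,6.2,0,1,0,0,0,-21.5,7.4,0,1,0,0,0,-24.5,8.4,0,1,0,0,0,-25.6,8.7,0,1])

```text
time: 4.55
tool_pos: [0.5537, 0.1932, 0.1991]
ee_rot: [-3.138, 0.002, 1.627]
wrist_force: [-0.9, 0.3, -4.1]
width: 0.0297
finger_force: 30.0
```

Request:
move_arm(deltas=[0,0,0,0,0,0,1,0,0,0,0,0,0,1,0,0,0,0,0,0,1])

```text
time: 4.85
tool_pos: [0.553, 0.198, 0.2011]
ee_rot: [-3.141, -0.001, 1.633]
wrist_force: [0.2, 0.1, -3.8]
width: 0.0296
finger_force: 30.0
```

```bash
python3 -c "
from h import *
to(.5542,.197,.20)
s=snap('scene','s2'); t=snap('top','t2')
im=cv2.imread('pics/s2.png')[60:290,250:420]; im2=cv2.imread('pics/t2.png')[110:220,250:360]
cv2.imwrite('pics/c2.png',np.hstack([cv2.resize(im,(440,595)),cv2.resize(im2,(355,595))[:, :355]]))"
```

```text
t 4.85 tcp [0.553  0.198  0.2011] rot [-3.1406e+00 -7.0000e-04  1.6328e+00] F [ 0.17  0.14 -3.75] T [-0.13  0.05 -0.04] w 0.0296 ff 30.0
delta cm tool [-0.1   0.11  0.11]
```

View pics/c2.png

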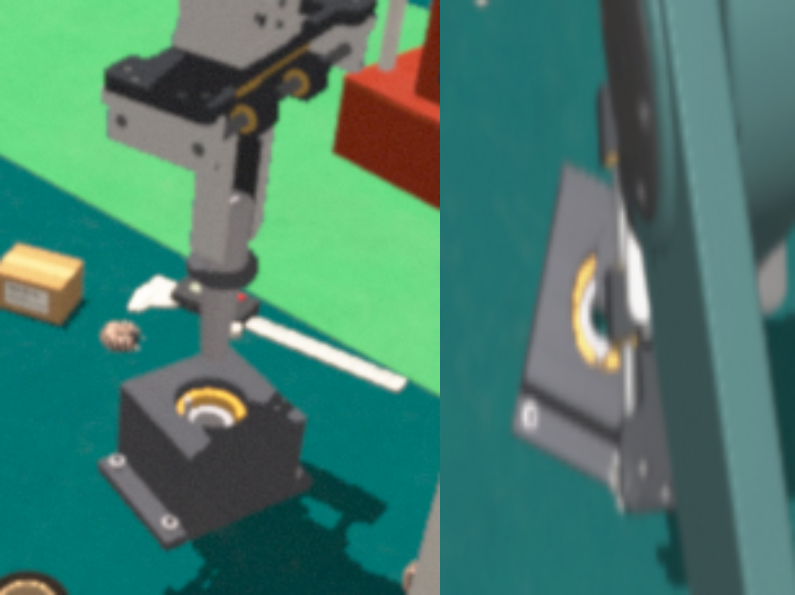

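The scene crop shows the held arbor hanging upright above the bore, with the shank end at crop (215,350). The top view is mostly hidden by the arm. I'll measure the shank axis against the ring centre.

```bash
cat > f.py <<'E'
from h import *
from scipy.optimize import least_squares
def ring():
  for n in('top0','scene0'):
    s=dict(np.load(f'pics/{n}.npz')); P=pts(s); hsv=cv2.cvtColor(s['image'],cv2.COLOR_RGB2HSV)
    m=cv2.inRange(hsv,(15,90,90),(32,255,255)); w=np.zeros_like(m)
    (u0,u1,v0,v1)=(280,325,148,188) if n=='top0' else (305,355,195,235)
    w[v0:v1,u0:u1]=255; m&=w; ys,xs=np.nonzero(m); z=P[ys,xs,2]; zr=np.percentile(z,[5,25,50,75,95]); print(n,len(z),'ring z',zr.round(4))
    hull=cv2.convexHull(np.stack([xs,ys],1).astype(np.int32)); e=cv2.fitEllipse(hull)
    print(e,'-> at ring top', ray(s,*e[0],np.percentile(z,75)).round(4))
    q=P[ys,xs]; q=q[abs(z-np.percentile(z,70))<.003]; print('ring circle',[np.round(k,4) for k in cv2.minEnclosingCircle(q[:,:2].astype(np.float32))])
def arbor(f,zb,x0,y0):
    s=dict(np.load(f'pics/{f}.npz')); q=pts(s)[s['depth']>0]
    q=q[(np.hypot(q[:,0]-x0,q[:,1]-y0)<.03)]
    m=(q[:,2]>zb+.006)&(q[:,2]<zb+.063); q=q[m]
    def res(p):
        h=q[:,2]-zb; r=.008+h*np.tan(np.radians(5.1))
        return np.hypot(q[:,0]-p[0]-p[2]*h,q[:,1]-p[1]-p[3]*h)-r
    k=least_squares(res,[x0,y0,0,0],loss='soft_l1',f_scale=.001); print(f,len(q),'axis at tip',k.x[:2].round(4),'tilt',k.x[2:].round(4),'rms',np.sqrt(np.mean(k.fun**2)).round(5))
if __name__=='__main__':
    ring(); arbor('s2',.1165,.553,.198)
E
python3 f.py
```

```text
top0 189 ring z [0.0549 0.0629 0.0648 0.066  0.0685]
((301.3065185546875, 166.9161376953125), (21.882062911987305, 22.3287410736084), 168.57899475097656) -> at ring top [0.5542 0.1965 0.066 ]
ring circle [array([0.5547, 0.1958]), np.float64(0.0244)]
scene0 187 ring z [0.0584 0.0637 0.0663 0.0675 0.0759]
((331.18267822265625, 216.97901916503906), (15.674209594726562, 27.047842025756836), 98.03472137451172) -> at ring top [0.5591 0.1988 0.0675]
ring circle [array([0.5598, 0.1994]), np.float64(0.0234)]
s2 321 axis at tip [0.554  0.1988] tilt [-0.0008 -0.004 ] rms 0.00083
```

Request:
move_arm(deltas=[0,0,0,-0.14,0.14,0,1,0,0,0,-0.14,0.14,1.5,1,0,0,0,-0.14,0.14,3,1,0,0,0,-0.14,0.14,4,1,0,0,0,-0.14,0.14,4,1,0,0,0,-0.14,0.14,4,1])

```text
time: 5.55
tool_pos: [0.5549, 0.1951, 0.1607]
ee_rot: [-3.14, 0.0, 1.631]
wrist_force: [0.8, 0.3, -4.1]
width: 0.0294
finger_force: 30.0
```

```bash
python3 -c "
from f import *
to(.5545,.1967,.14)
s=snap('scene','s3'); arbor('s3',.0765,.5545,.1967)"
```

```text
t 5.55 tcp [0.5549 0.1951 0.1607] rot [-3.1402e+00  1.0000e-04  1.6307e+00] F [ 0.83  0.27 -4.06] T [-0.05  0.05 -0.02] w 0.0294 ff 30.0
delta cm tool [ 0.17 -0.03  2.07]
s3 287 axis at tip [0.555  0.1962] tilt [ 0.0193 -0.0095] rms 0.00236
```

Request:
move_arm(deltas=[0,0,0,0.1,0,0.3,1,0,0,0,0.1,0,0.7,1,0,0,0,0.1,0,1.1,1,0,0,0,0.1,0,1.5,1,0,0,0,0.1,0,1.7,1,0,0,0,0.1,0,1.7,1])

```text
time: 6.2
tool_pos: [0.5549, 0.1961, 0.1438]
ee_rot: [-3.14, 0.0, 1.631]
wrist_force: [-0.0, 0.2, -4.9]
width: 0.0296
finger_force: 30.0
```

Request:
move_arm(deltas=[0,0,0,0,0,0.2,1,0,0,0,0,0,0.4,1,0,0,0,0,0,0.6,1,0,0,0,0,0,0.6,1])

```text
time: 6.6
tool_pos: [0.555, 0.1961, 0.1381]
ee_rot: [-3.141, 0.0, 1.631]
wrist_force: [-0.2, 0.7, -4.0]
width: 0.0297
finger_force: 30.0
```

Request:
move_arm(deltas=[0,0,0,0,0,0.2,1,0,0,0,0,0,0.4,1,0,0,0,0,0,0.6,1,0,0,0,0,0,0.6,1])

```text
time: 7.0
tool_pos: [0.555, 0.1961, 0.1319]
ee_rot: [-3.141, 0.0, 1.631]
wrist_force: [-0.2, -0.9, -4.6]
width: 0.0296
finger_force: 30.0
```

Request:
move_arm(deltas=[0,0,0,0,0,0.2,1,0,0,0,0,0,0.4,1,0,0,0,0,0,0.6,1,0,0,0,0,0,0.6,1])

```text
time: 7.4
tool_pos: [0.555, 0.1961, 0.126]
ee_rot: [-3.141, 0.0, 1.631]
wrist_force: [-0.3, 0.4, -3.9]
width: 0.0294
finger_force: 30.0
```

Request:
move_arm(deltas=[0,0,0,0,0,0.15,1,0,0,0,0,0,0.3,1,0,0,0,0,0,0.4,1,0,0,0,0,0,0.4,1])

```text
time: 7.8
tool_pos: [0.5551, 0.1962, 0.1222]
ee_rot: [-3.141, 0.0, 1.631]
wrist_force: [-0.3, -0.0, -2.9]
width: 0.0293
finger_force: 30.0
```

Request:
move_arm(deltas=[0,0,0,0,0,0.1,1,0,0,0,0,0,0.2,1,0,0,0,0,0,0.3,1,0,0,0,0,0,0.3,1])

```text
time: 8.2
tool_pos: [0.5551, 0.1962, 0.1192]
ee_rot: [-3.141, -0.0, 1.631]
wrist_force: [-0.1, -0.4, -3.6]
width: 0.0295
finger_force: 30.0
```

Request:
move_arm(deltas=[0,0,0,0,0,0.1,1,0,0,0,0,0,0.2,1,0,0,0,0,0,0.2,1])

```text
time: 8.5
tool_pos: [0.5551, 0.1962, 0.1172]
ee_rot: [-3.141, -0.0, 1.631]
wrist_force: [-0.7, -0.9, -3.5]
width: 0.0296
finger_force: 30.0
```

Request:
move_arm(deltas=[0,0,0,0,0,0.1,1,0,0,0,0,0,0.2,1,0,0,0,0,0,0.2,1])

```text
time: 8.8
tool_pos: [0.5551, 0.1962, 0.1152]
ee_rot: [-3.141, 0.0, 1.631]
wrist_force: [0.3, -0.1, -3.3]
width: 0.0295
finger_force: 30.0
```

Request:
move_arm(deltas=[0,0,0,0,0,0.1,1,0,0,0,0,0,0.2,1,0,0,0,0,0,0.2,1])

```text
time: 9.1
tool_pos: [0.5551, 0.1961, 0.1133]
ee_rot: [-3.141, 0.0, 1.631]
wrist_force: [1.0, -0.4, -3.8]
width: 0.0295
finger_force: 30.0
```

Request:
move_arm(deltas=[0,0,0,0,0,0.1,1,0,0,0,0,0,0.1,1])

```text
time: 9.3
tool_pos: [0.5552, 0.1962, 0.1124]
ee_rot: [-3.141, -0.0, 1.631]
wrist_force: [-0.5, 0.8, -3.5]
width: 0.0295
finger_force: 30.0
```

Request:
move_arm(deltas=[0,0,0,0,0,0.1,1,0,0,0,0,0,0.1,1])

```text
time: 9.5
tool_pos: [0.5552, 0.1962, 0.1114]
ee_rot: [-3.141, -0.0, 1.631]
wrist_force: [0.4, 0.2, -3.2]
width: 0.0295
finger_force: 30.0
```

```bash
python3 -c "
from h import *
s=dict(np.load('pics/top0.npz'));P=pts(s);z=P[...,2]
d=np.hypot(P[...,0]-.5542,P[...,1]-.1966)
for a,b in((0,.009),(.011,.013),(.013,.015),(.015,.017),(.018,.022),(.027,.04)): print(a,b,np.percentile(z[(d>a)&(d<b)],[10,50,90]).round(4))
s=snap('scene','s4');P=pts(s);im=s['image'];st()
cv2.imwrite('pics/c4.png',cv2.resize(cv2.imread('pics/s4.png')[100:270,270:400],None,fx=3.4,fy=3.4,interpolation=2))
"
```

```text
0 0.009 [-0.      0.0164  0.0356]
0.011 0.013 [0.0539 0.0552 0.0571]
0.013 0.015 [0.0538 0.0559 0.0571]
0.015 0.017 [0.0533 0.0553 0.057 ]
0.018 0.022 [0.0623 0.065  0.067 ]
0.027 0.04 [0.0724 0.0743 0.0763]
t 9.55 tcp [0.5552 0.1962 0.1114] rot [-3.1415e+00 -1.0000e-04  1.6308e+00] F [-0.58 -0.84 -4.08] T [-0.    0.11  0.03] w 0.0295 ff 30.0
```

View pics/c4.png

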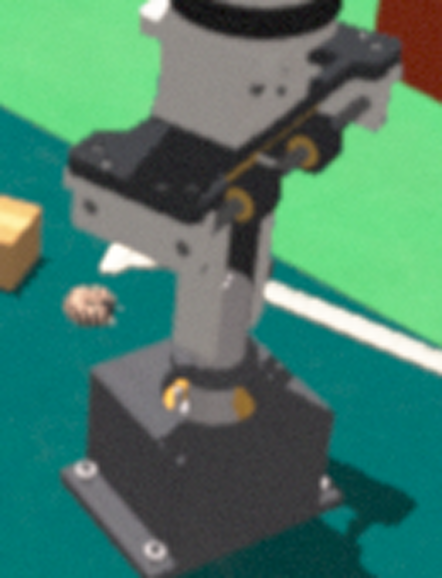

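The shank hangs in the bore, with the collar at crop (210,375) and the feeler pin at (180,400). The sleeve rim at 0.0555 means the tapers meet at TCP of about 0.106, so I continue gently.

Request:
move_arm(deltas=[0,0,0,0,0,0.1,1,0,0,0,0,0,0.2,1,0,0,0,0,0,0.3,1,0,0,0,0,0,0.3,1])

```text
time: 9.95
tool_pos: [0.5552, 0.1963, 0.1083]
ee_rot: [-3.141, -0.0, 1.631]
wrist_force: [0.5, 0.3, -3.7]
width: 0.0298
finger_force: 30.0
```

Request:
move_arm(deltas=[0,0,0,0,0,0.1,1,0,0,0,0,0,0.1,1])

```text
time: 10.15
tool_pos: [0.5552, 0.1963, 0.1074]
ee_rot: [-3.141, -0.0, 1.631]
wrist_force: [0.3, 0.8, -3.2]
width: 0.0295
finger_force: 30.0
```

Request:
move_arm(deltas=[0,0,0,0,0,0.06,1,0,0,0,0,0,0.06,1])

```text
time: 10.35
tool_pos: [0.5552, 0.1964, 0.1069]
ee_rot: [-3.142, -0.0, 1.631]
wrist_force: [-0.2, 0.3, -3.4]
width: 0.0295
finger_force: 30.0
```

Request:
move_arm(deltas=[0,0,0,0,0,0,0.2,0,0,0,0,0,0,0,0,0,0,0,0,0,-0.3,0,0,0,0,0,0,-0.3,0,0,0,0,0,0,-0.3,0,0,0,0,0,0,-0.3,0,0,0,0,0,0,-0.3])

```text
time: 11.05
tool_pos: [0.5553, 0.1962, 0.1069]
ee_rot: [3.141, -0.0, 1.631]
wrist_force: [0.1, -0.3, 0.3]
width: 0.0607
finger_force: 0.0
```

```bash
python3 -c "
from f import *
st()
s=snap('scene','s5')
q=pts(s)[s['depth']>0]; d=np.hypot(q[:,0]-.555,q[:,1]-.197)
a=q[(d<.03)&(q[:,2]>.08)&(q[:,2]<.2)]
for z in np.arange(.08,.15,.004):
    b=a[abs(a[:,2]-z)<.002]; print(round(z,3),len(b),b[:,:2].mean(0).round(4) if len(b) else '')
cv2.imwrite('pics/c5.png',cv2.resize(cv2.imread('pics/s5.png')[100:270,270:400],None,fx=3.4,fy=3.4,interpolation=2))
"
```

```text
t 11.05 tcp [0.5553 0.1962 0.1069] rot [ 3.1414e+00 -1.0000e-04  1.6308e+00] F [ 0.09 -0.3   0.27] T [-0.03  0.07 -0.08] w 0.0607 ff 0.0
0.08 14 [0.5445 0.1927]
0.084 7 [0.5373 0.201 ]
0.088 5 [0.5351 0.2025]
0.092 32 [0.5429 0.1855]
0.096 89 [0.5484 0.1841]
0.1 57 [0.55   0.1853]
0.104 21 [0.5494 0.1861]
0.108 22 [0.5475 0.1868]
0.112 27 [0.5478 0.1872]
0.116 25 [0.5486 0.1881]
0.12 22 [0.5483 0.1866]
0.124 27 [0.5491 0.1879]
0.128 26 [0.5474 0.1873]
0.132 20 [0.5516 0.1873]
0.136 28 [0.5489 0.1873]
0.14 131 [0.5559 0.1939]
0.144 1 [0.56   0.1828]
0.148 1 [0.5847 0.1994]
```

View pics/c5.png

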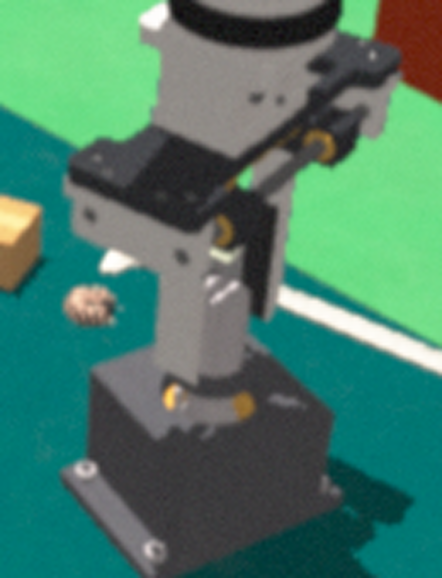

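The arbor stands free and upright, with its head top at z ≈ 0.139 and the lower end at about 0.022. I'll rise, shut the fingers and press.

Request:
move_arm(deltas=[0,0,0,0,0,-1.5,-0.3,0,0,0,0,0,-3.5,-0.3,0,0,0,0,0,-5,-0.3,0,0,0,0,0,-5,1,0,0,0,0,0,-5,1,0,0,0,0,0,-5,1,0,0,0,0,0,-5,1,0,0,0,0,0,-5,1])

```text
time: 11.9
tool_pos: [0.5548, 0.1961, 0.1559]
ee_rot: [-3.14, 0.0, 1.631]
wrist_force: [-0.1, -0.6, 0.3]
width: 0.0244
finger_force: 0.0
```

Request:
move_arm(deltas=[0,0,0,0,0,0,1,0,0,0,0,0,0,1,0,0,0,0,0,0,1,0,0,0,0,0,0,1])

```text
time: 12.3
tool_pos: [0.5552, 0.1962, 0.1569]
ee_rot: [-3.142, -0.0, 1.631]
wrist_force: [1.1, -0.1, 0.1]
width: 0.0005
finger_force: 0.0
```

```bash
python3 -c "
from f import *
st()
s=snap('scene','s6')
q=pts(s)[s['depth']>0]; d=np.hypot(q[:,0]-.555,q[:,1]-.197)
a=q[(d<.03)&(q[:,2]>.08)&(q[:,2]<.148)]
t=a[a[:,2]>.1355]; print(len(t),'top',np.percentile(t[:,2],[50,90]),[np.round(k,4) for k in cv2.minEnclosingCircle(t[:,:2].astype(np.float32))])
"
```

```text
t 12.3 tcp [0.5552 0.1962 0.1569] rot [-3.1416e+00 -1.0000e-04  1.6308e+00] F [ 1.13 -0.13  0.11] T [-0.03  0.01 -0.02] w 0.0005 ff 0.0
180 top [0.13985063 0.14087723] [array([0.5557, 0.1964]), np.float64(0.0157)]
```

Request:
move_arm(deltas=[0,0,0,0,0,0.6,1,0,0,0,0,0,1.2,1,0,0,0,0,0,1.5,1,0,0,0,0,0,1.5,1])

```text
time: 12.75
tool_pos: [0.5546, 0.196, 0.1407]
ee_rot: [-3.14, 0.0, 1.631]
wrist_force: [0.1, -0.7, 0.2]
width: 0.0004
finger_force: 0.0
```

Request:
move_arm(deltas=[0,0,0,0,0,0.05,1,0,0,0,0,0,0.1,1,0,0,0,0,0,0.1,1])

```text
time: 13.05
tool_pos: [0.5553, 0.1962, 0.1411]
ee_rot: [3.141, -0.0, 1.631]
wrist_force: [0.1, -0.2, 0.7]
width: 0.0005
finger_force: 0.0
```

Request:
move_arm(deltas=[0,0,0,0,0,0.05,1,0,0,0,0,0,0.1,1,0,0,0,0,0,0.1,1])

```text
time: 13.35
tool_pos: [0.5552, 0.1962, 0.1399]
ee_rot: [-3.142, -0.0, 1.631]
wrist_force: [-0.4, 0.3, -0.2]
width: 0.0003
finger_force: 0.0
```

Request:
move_arm(deltas=[0,0,0,0,0,0.05,1,0,0,0,0,0,0.1,1,0,0,0,0,0,0.1,1])

```text
time: 13.65
tool_pos: [0.5552, 0.1962, 0.1388]
ee_rot: [-3.141, -0.0, 1.631]
wrist_force: [-0.1, -0.5, -0.6]
width: 0.0007
finger_force: 0.0
```

Request:
move_arm(deltas=[0,0,0,0,0,0.05,1,0,0,0,0,0,0.05,1])

```text
time: 13.85
tool_pos: [0.5553, 0.1962, 0.1387]
ee_rot: [3.141, -0.0, 1.631]
wrist_force: [0.4, 0.2, 2.5]
width: 0.0009
finger_force: 0.5
```

Request:
move_arm(deltas=[0,0,0,0,0,0.05,1,0,0,0,0,0,0.05,1])

```text
time: 14.05
tool_pos: [0.5555, 0.1962, 0.1386]
ee_rot: [3.14, -0.0, 1.631]
wrist_force: [-0.2, 0.0, 3.6]
width: 0.0005
finger_force: 1.7
```

Request:
move_arm(deltas=[0,0,0,0,0,0.05,1,0,0,0,0,0,0.1,1,0,0,0,0,0,0.1,1])

```text
time: 14.35
tool_pos: [0.5558, 0.1963, 0.1385]
ee_rot: [3.139, -0.0, 1.631]
wrist_force: [-1.4, -0.7, 6.1]
width: 0.0003
finger_force: 3.3
```

Request:
move_arm(deltas=[0,0,0,0,0,0.05,1,0,0,0,0,0,0.1,1,0,0,0,0,0,0.1,1])

```text
time: 14.65
tool_pos: [0.556, 0.1964, 0.1385]
ee_rot: [3.138, -0.001, 1.631]
wrist_force: [-1.9, -1.5, 8.9]
width: 0.0004
finger_force: 4.6
```

Request:
move_arm(deltas=[0,0,0,0,0,0.1,1,0,0,0,0,0,0.2,1,0,0,0,0,0,0.2,1])

```text
time: 14.95
tool_pos: [0.5564, 0.1965, 0.1382]
ee_rot: [3.136, -0.001, 1.631]
wrist_force: [-3.4, -1.5, 14.3]
width: 0.0
finger_force: 6.9
```

Request:
move_arm(deltas=[0,0,0,0,0,0.05,1,0,0,0,0,0,0.1,1,0,0,0,0,0,0.1,1])

```text
time: 15.25
tool_pos: [0.5565, 0.1964, 0.1376]
ee_rot: [3.136, -0.001, 1.631]
wrist_force: [-3.7, -0.8, 15.2]
width: 0.0002
finger_force: 7.4
```

Request:
move_arm(deltas=[0,0,0,0,0,0.05,1,0,0,0,0,0,0.1,1,0,0,0,0,0,0.1,1])

```text
time: 15.55
tool_pos: [0.5565, 0.1965, 0.1367]
ee_rot: [3.136, -0.001, 1.631]
wrist_force: [-3.2, -1.2, 15.1]
width: 0.0005
finger_force: 7.4
```

Request:
move_arm(deltas=[0,0,0,0,0,0.05,1,0,0,0,0,0,0.1,1,0,0,0,0,0,0.15,1,0,0,0,0,0,0.2,1,0,0,0,0,0,0.25,1,0,0,0,0,0,0.25,1])

```text
time: 16.15
tool_pos: [0.5565, 0.1965, 0.1344]
ee_rot: [3.136, -0.001, 1.631]
wrist_force: [-3.0, -1.9, 15.9]
width: 0.0003
finger_force: 7.8
```

Request:
move_arm(deltas=[0,0,0,0,0,0.05,1,0,0,0,0,0,0.1,1,0,0,0,0,0,0.15,1,0,0,0,0,0,0.2,1,0,0,0,0,0,0.2,1])

```text
time: 16.65
tool_pos: [0.5566, 0.1965, 0.1327]
ee_rot: [3.135, -0.001, 1.631]
wrist_force: [-5.0, -1.5, 17.0]
width: 0.0002
finger_force: 8.3
```

Request:
move_arm(deltas=[0,0,0,0,0,0.05,1,0,0,0,0,0,0.1,1,0,0,0,0,0,0.15,1,0,0,0,0,0,0.15,1])

```text
time: 17.05
tool_pos: [0.557, 0.1966, 0.1327]
ee_rot: [3.134, -0.001, 1.631]
wrist_force: [-5.5, -0.8, 21.3]
width: 0.0006
finger_force: 10.2
```

Request:
move_arm(deltas=[0,0,0,0,0,0.05,1,0,0,0,0,0,0.1,1,0,0,0,0,0,0.13,1,0,0,0,0,0,0.13,1,0,0,0,0,0,0.13,1])

```text
time: 17.55
tool_pos: [0.5573, 0.1966, 0.1326]
ee_rot: [3.132, -0.002, 1.631]
wrist_force: [-6.0, -2.9, 23.5]
width: 0.0001
finger_force: 11.9
```

It stopped dead: z stays fixed while the force rises to 23.5 N. I'll retreat and check.

Request:
move_arm(deltas=[0,0,0,0,0,-0.3,1,0,0,0,0,0,-0.7,1,0,0,0,0,0,-1.2,1,0,0,0,0,0,-3,1,0,0,0,0,0,-6,1,0,0,0,0,0,-9,1,0,0,0,0,0,-11,1,0,0,0,0,0,-11,1])

```text
time: 18.35
tool_pos: [0.5567, 0.1966, 0.2376]
ee_rot: [3.136, -0.001, 1.631]
wrist_force: [0.9, 0.4, 1.2]
width: -0.0002
finger_force: 0.0
```

Request:
move_arm(deltas=[0,0,0,4,-2,0,1,0,0,0,8,-4,0,1,0,0,0,12,-6,0,1,0,0,0,15,-8,0,1,0,0,0,15,-8,0,1,0,0,0,15,-8,0,1])

```text
time: 18.95
tool_pos: [0.4656, 0.3411, 0.2324]
ee_rot: [-3.139, 0.002, 1.632]
wrist_force: [-0.6, -0.7, 0.1]
width: 0.0004
finger_force: 0.0
```

```bash
python3 -c "
from f import *
st()
for n,f in(('scene','s7'),('top','t7')):
    s=snap(n,f); q=pts(s)[s['depth']>0]; d=np.hypot(q[:,0]-.555,q[:,1]-.197); q=q[d<.045]
    t=q[(q[:,2]>.129)&(q[:,2]<.14)]; c=q[(q[:,2]>.086)&(q[:,2]<.096)]
    for l,a in(('top',t),('collar',c)):
        if len(a)>4: print(f,l,len(a),np.percentile(a[:,2],[25,50,75]).round(4),[np.round(k,4) for k in cv2.minEnclosingCircle(a[:,:2].astype(np.float32))])
a=cv2.imread('pics/s7.png')[155:275,280:380]; b=cv2.imread('pics/t7.png')[120:220,250:350]
cv2.imwrite('pics/c7.png',np.hstack([cv2.resize(a,(400,480),interpolation=2),cv2.resize(b,(400,480),interpolation=2)]))
"
```

```text
t 18.95 tcp [0.4656 0.3411 0.2324] rot [-3.1390e+00  2.1000e-03  1.6324e+00] F [-0.58 -0.74  0.06] T [-0.11  0.04  0.01] w 0.0004 ff 0.0
s7 top 184 [0.133  0.1338 0.1345] [array([0.5544, 0.1964]), np.float64(0.016)]
s7 collar 227 [0.0905 0.0919 0.0928] [array([0.5546, 0.1969]), np.float64(0.0232)]
t7 top 163 [0.131  0.132  0.1329] [array([0.5538, 0.1966]), np.float64(0.0148)]
t7 collar 144 [0.0893 0.0901 0.0912] [array([0.554 , 0.1966]), np.float64(0.0228)]
```

View pics/c7.png

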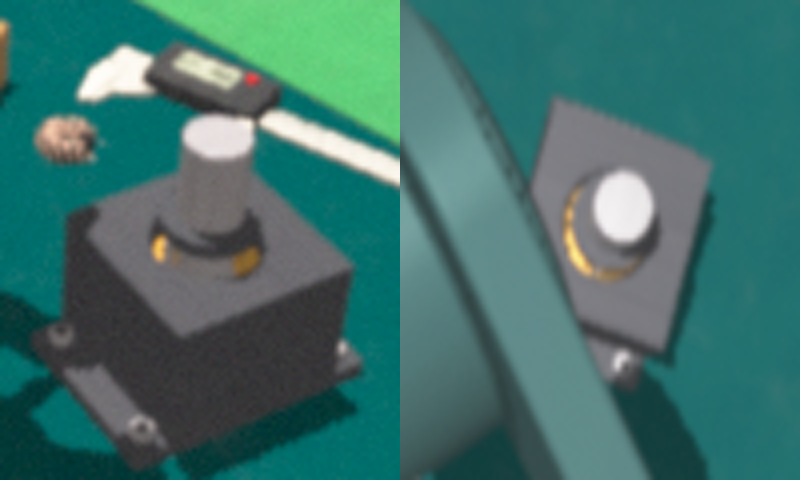

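The arbor is upright and centred. By my ring height, though, the collar (underside about 0.0825) should barely reach the pin, so I'll check the pin's height in the earlier pictures.

```bash
python3 -c "
from f import *
for f,c in(('top0',(.5542,.1966)),('scene0',(.5555,.1972)),('s7',(.5555,.1972)),('t7',(.5542,.1966))):
    s=dict(np.load(f'pics/{f}.npz'));P=pts(s);m=s['depth']>0;q=P[m];col=s['image'][m]
    v=q[:,:2]-c;d=np.hypot(*v.T);a=np.degrees(np.arctan2(v[:,1],v[:,0]))%360
    b=q[(d>.028)&(d<.045)&(abs(q[:,2]-.075)<.005)]; print(f,'block top',np.median(b[:,2]).round(4))
    h=q[(d<.011)&(q[:,2]>.125)&(q[:,2]<.145)]; print('  head',np.median(h[:,2]).round(4) if len(h) else '')
    for k in range(0,360,20):
        z=q[(d>.0175)&(d<.0235)&(a>=k)&(a<k+20)&(q[:,2]<.1)]
        if len(z): print('  ',k,len(z),np.percentile(z[:,2],[10,50,90,100]).round(4)) 
"
```

```text
top0 block top 0.0744
  head 
   0 11 [0.001  0.0641 0.0656 0.0663]
   20 9 [0.0493 0.0644 0.0656 0.067 ]
   40 8 [0.0447 0.0651 0.0681 0.0683]
   60 10 [0.0638 0.0649 0.0666 0.0674]
   80 9 [0.0642 0.0656 0.0669 0.0672]
   100 10 [0.063  0.0644 0.0665 0.0667]
   120 7 [0.0643 0.065  0.0666 0.0668]
   140 9 [0.0637 0.0655 0.0782 0.0865]
   160 8 [0.0628 0.0668 0.0845 0.0853]
   180 7 [0.0632 0.0651 0.0664 0.0666]
   200 8 [0.0644 0.0656 0.0667 0.0677]
   220 8 [0.0638 0.0651 0.066  0.0662]
   240 15 [0.0178 0.0646 0.0658 0.067 ]
   260 11 [0.0462 0.0648 0.0676 0.0689]
   280 12 [0.0546 0.0635 0.0652 0.066 ]
   300 8 [0.0576 0.0649 0.0671 0.0684]
   320 9 [0.0589 0.0648 0.0663 0.0675]
   340 11 [0.0616 0.0648 0.0667 0.0688]
scene0 block top 0.0768
  head 
   0 22 [0.0592 0.0641 0.068  0.072 ]
   20 21 [0.0579 0.0637 0.0671 0.0684]
   40 22 [0.058  0.0645 0.0674 0.069 ]
   60 17 [0.0571 0.0641 0.0683 0.0712]
   80 4 [0.0669 0.0677 0.0728 0.0747]
   100 8 [0.0651 0.067  0.0683 0.0686]
   120 4 [0.0665 0.0676 0.0676 0.0676]
   140 2 [0.0871 0.0874 0.0876 0.0877]
   160 18 [0.0736 0.0814 
[... 722 characters left out ...]

   320 16 [0.0531 0.0645 0.0925 0.0929]
   340 5 [0.0515 0.0559 0.0777 0.0916]
t7 block top 0.0745
  head 0.1321
   0 5 [0.089  0.0905 0.0913 0.0914]
   20 5 [0.0887 0.0893 0.0904 0.0908]
   40 9 [0.0641 0.0884 0.0899 0.0899]
   60 13 [0.065  0.0881 0.0916 0.0925]
   80 12 [0.0626 0.0868 0.0908 0.0917]
   100 15 [0.0639 0.0859 0.0915 0.0921]
   120 16 [0.0638 0.0885 0.0902 0.0918]
   140 17 [0.0651 0.0873 0.0917 0.0923]
   160 14 [0.0645 0.089  0.0911 0.0936]
   180 12 [0.0663 0.0892 0.0922 0.0939]
   200 12 [0.0685 0.0899 0.0924 0.0928]
   220 7 [0.0897 0.0902 0.0909 0.0912]
   240 6 [0.0886 0.0915 0.0929 0.0933]
   260 4 [0.0868 0.0888 0.0901 0.0906]
   340 1 [0.0923 0.0923 0.0923 0.0923]
```

The pin's free top measured directly is 0.0855 in both views, so the collar underside at about 0.0825 presses it close to 3 mm. Together with the dead stop, that means it is home, so I hand in.

```bash
python3 -c "
from h import *
print(robot.close_job())"
```

```text
the job is handed in; nothing more can be done
None
```

The arbor is in the taper socket and pressed down to its hard stop at about 24 N; by camera measurement the collar presses the feeler about 3 mm. I did not touch the short tool, and the job is handed in, though the hand-in returned no verdict.

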